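Third hand: press the ledge against the crate's edging

TASK

The wooden ledge with the raised rail is going to be screwed to the mouth of the crate, and you are the third hand. Bring it, flat on the table with its rail on the side away from the crate, square against the rubber edging of the crate's floor with its two ends level with the crate's two ends, then press it straight in with a steady force of about 12 N (at least 7, at most 17; never ram it) and keep that up for several seconds. The program finishes while your fingers are still pressing like this: do not let go, and leave the other things where they are.

Things in the scene. Friction and masses are not known exactly. Their poses are not given: they have to be found in the camera images.
- crate: Wooden crate turned on its side as a shelf, 300 mm long (its x), 200 mm deep (its y), 230 mm high, fixed to the table. Origin: centre of its underside. Its open mouth looks along its -y, roughly towards the robot's left (world +y); the mouth plane is at y = -100 mm, the ends at x = +-150 mm. Boards 14 mm thick. A white ice tray (30 mm high) lies on its top; a clear blender jar (fixed) and a mug stand inside, behind the mouth. Crate +y is the pressing direction.
- edging (a joint): How far (m) the rubber edging on the front edge of the crate's floor is pressed in along the crate's +y: 0 free, 0.014 fully squashed (a hard stop beyond). It gives like a spring of 1.5 N per mm, so 0.008 is 12 N.
- edging_face (a point): Middle of the front face of the black rubber edging, 280 mm long, 17 mm high, running 2 to 19 mm above the table. When free, this face is at y = -122 mm in the crate's frame (22 mm in front of the mouth). Axes as the crate's.
- ledge: Wooden ledge, loose, about 0.5 to 0.9 kg: a flat board 300 mm long (its x), 90 mm deep (its y), 18 mm thick, with an upright rail 16 mm thick along its whole -y edge, its top 60 mm above the underside. Origin: centre of the board's underside. Starts flat on the table, rail on the side away from the crate.
- rail_mid (a point): Middle of the ledge's rail, the place to grip (16 mm across the ledge's y): at (0, -37, 39) mm in the ledge's frame, half-way up the part of the rail above the board. Axes as the ledge's.
- ledge_edge (a point): Middle of the ledge's plain long edge that goes against the edging: at (0, 45, 9) mm in the ledge's frame. Axes as the ledge's.
- scoop: Steel ice scoop lying on the table, 190 mm long, 42 mm high, handle to its -x. Origin under the middle of its pan. Leave alone.
- container: Small white container with a closed grey flip-top lid, 62 x 52 x 72 mm high, on the table. Origin: centre of its underside. Leave alone.
- screwdriver: Screwdriver with a black handle lying on the table. Leave alone.
- mug: Yellow enamel mug, 76 mm across, 85 mm high, in the crate. Origin: centre of its underside. Leave alone.

How it is judged (in metres and radians):
On the way:
1. the ledge lies flat, square and end to end with the crate, pressed against the edging by the fingers with 7 to 17 N for 2 s without a break (x of ledge in the frame of crate between -0.008 and 0.008 m and angle between the x axis of ledge and the x axis of crate, either way round below 0.04 rad and angle between ledge's own z axis and vertical below 0.06 rad and height (world z) of ledge below 0.006 m and y of ledge_edge in the frame of crate above -0.124 m and contact force between ledge and crate between 7 and 17 N and contact force between the fingers and ledge above 3 N), for 2 s.
At the end, for the whole second after the job is handed in: To the last second the fingers press the ledge on the edging with 7 to 17 N; it lies still and flat (0.06 rad, 6 mm), rail away from the crate, parallel within 0.04 rad, ends level within 8 mm; the other things are within 30 mm of their starts (all of step 1 and linear speed of ledge below 0.01 m/s and distance of each of scoop, container, screwdriver, mug from where it was at the start of the episode below 0.03 m); the arm keeps its last pose, push and grip.
It fails at once if the ledge is rammed against the crate (over 30 N) (contact force between ledge and crate above 30 N).
It fails at once if a bystander is pushed away or knocked over (distance of any of scoop, container, screwdriver, mug from where it was at the start of the episode above 0.03 m or angle between any of container, mug's own z axis and vertical above 0.6 rad).
It also fails if it takes over 54 s, if anything falls off the work surface, if the arm or the gripper's body presses on something with over 40 N, if the wrist force passes 120 N, or if a joint passes its speed limit or range.

ROBOT

A 7-joint arm with a two-finger parallel gripper is mounted at the origin on the work surface. World frame = base frame: x ahead of the robot, y to its left, z up, the work surface at z = 0. Lengths are in mm, angles in degrees, forces in N, time in s.
With the tool pointing down it reaches from about 350 to 900 mm from the base axis. Payload 7.2 kg.
Tool frame: the origin (TCP) lies at the very end of the fingers, on their centre line; the grasp point (between the pads) lies 19 mm behind it; y points along the fingers, x is the direction in which the jaws open and shut, and the axes are right-handed (so a half turn about y gives the same grasp; the last joint's range is limited). The gripper opens to 85 mm and grips with 20 to 120 N. Pads are 22 mm wide; open, the fingers measure 114 mm over their backs; the gripper's body (76 mm by 85 mm) begins 54 mm behind the grasp point. The pads swing forward as they close: fully open they stand 13 mm farther back than shut.
Start: joints at [66.452, 23.554, -0.728, 91.456, 0.321, 64.991, -4.71], TCP at [210.067, -588.643, 231.297] pointing down, gripper open.
Joint ranges: [-169.25, 169.25], [-16.82, 113.86], [-84.01, 82.57], [7.8, 145.47], [-59.2, 239.2], [7.22, 106.19], [-163.78, 163.78]. Speed limits (degrees/s): [136.94, 136.94, 172.46, 172.46, 180, 180, 180].

INTERFACE

Orientations are given as a 3x3 rotation matrix whose columns are the frame's x, y, z axes.
In Python, from station import ctrl gives the robot as it stands.
- The arm moves only by the tool drive_tool, never from a script. Its argument "moves" is a list of rows, each a list of 2 entries, a list of its own where there are three numbers: the shift along the tool's x, y, z in units of 30 mm (1.0 is 30 mm), then the turn, a rotation vector about the tool's x, y, z in degrees. A call has 1 to 5 rows; each row shifts and turns the commanded pose from where the row before left it, along the tool's axes as they then stand; what a row does not reach is not made up. A row lasts 1/10 s, in which the tool goes at most 50 mm and 8.59 degrees, less where a joint would pass 70% of its speed; a pose out of reach is approached as far as the arm can. A call is refused whole if a number of a shift passes 1 or a number of a turn 8.59, either way. A call with a gripper value outside its range is refused whole. "hand" is the opening in per cent of the stroke, from 0 (shut) to 100 (fully open), set as the call begins (left out, the last holds). The fingers move at their own pace and stop on an object; "squeeze" is the grip in N (left out, the last holds). Time passes only in rows, so rows that do not move let the fingers close. It gives the time, the measured TCP pose, the force and the opening at its end, in the units of the state.
- ctrl.sense(): the state, without advancing time (a new reading comes with each control period).
- ctrl.camera(name): name is "scene" or "top"; returns a dict with "frame" (480x640x3 uint8, red, green, blue), "mtx" (3x3 intrinsics, pixels), "position" and "attitude" of the camera in the world. Camera axes: x right, y down, z forward; pixel columns grow to the right and rows downward; lengths in mm; the calibration is good to about 2 mm. A picture is of the moment at which its call begins. There is no depth.
- ctrl.close_job(): hands the job in, once; it reports no verdict.
The state is a dict: "clock": time; "qpos": joint angles; "joint_velocities": joint speeds; "joint_torque": joint torques, N m; "tool_pos": TCP position; "orientation": TCP orientation; "contact_force": force on the tool from outside, world axes, zero at the start; "ft_torque": the same for the moment, N m; "finger_gap": finger opening in mm.
Only numpy, scipy, OpenCV 4.12 (cv2) and the standard library are available. Lean on these libraries where they do the work, as an engineer would, in place of code of your own. Each camera call takes 0.05 s, during which the arm holds its last target.

## Working session

There is one attempt and no reset: what is moved stays moved. The work goes in short steps, Python scripts to look and compute and a tool call to move; the robot and the scene stay as the last step left them, time stands still between calls to the robot, and variables do not carry over. Pictures are saved under pics/ and viewed, and the job is handed in when it is done.

Besides the shell and the picture viewer there is one more tool, called after "Request:" as name(argument=value, ...), one argument or row to a line, values as JSON. drive_tool: Moves the arm, as the interface text tells. Its arguments: {"type":"object","properties":{"moves":{"type":"array"},"hand":{"type":"number"},"squeeze":{"type":"number"}},"required":["moves"]}

```bash
mkdir -p pics; ls; cat > h.py <<'E'
import numpy as np, cv2
from station import ctrl
def snap(n,tag):
    c=ctrl.camera(n); cv2.imwrite(f'pics/{tag}.png',cv2.cvtColor(c['frame'],cv2.COLOR_RGB2BGR))
    np.savez(f'pics/{tag}.npz',**{k:np.array(c[k]) for k in('frame','mtx','position','attitude')}); return c
def ray(c,uv,z):
    K,p,R=np.array(c['mtx']),np.array(c['position']).ravel(),np.array(c['attitude'])
    uv=np.atleast_2d(uv).astype(float); d=(R@np.linalg.inv(K)@np.c_[uv,np.ones(len(uv))].T).T
    return p+d*((z-p[2])/d[:,2])[:,None]
def proj(c,P):
    K,p,R=np.array(c['mtx']),np.array(c['position']).ravel(),np.array(c['attitude'])
    q=(K@R.T@(np.atleast_2d(P)-p).T).T; return q[:,:2]/q[:,2:]
E
python3 - <<'E'
from h import *
for n in('scene','top'):
    c=snap(n,n+'0'); print(n,c['mtx'],c['position'],c['attitude'])
s=ctrl.sense()
for k in s: print(k,np.round(s[k],3))
E
```

```text
pics
scene [[472.27357436   0.         325.86696009]
 [  0.         472.27357436 242.28823982]
 [  0.           0.           1.        ]] [1325.08010576  399.83861918  881.16097146] [[-0.47233636  0.6199313  -0.62656488]
 [ 0.88123792  0.34652584 -0.32146472]
 [ 0.01783488 -0.70399221 -0.70998372]]
top [[559.22844098   0.         313.47307855]
 [  0.         559.22844098 252.49959405]
 [  0.           0.           1.        ]] [ 504.35726818   19.51473616 1271.60116354] [[ 0.00289391 -0.9951108   0.09872247]
 [-0.99997389 -0.00222603  0.00687474]
 [-0.00662137 -0.09873979 -0.99509126]]
clock 0.1
qpos [66.454 23.6   -0.73  91.5    0.321 64.992 -4.709]
joint_velocities [ 0.068 -0.136 -0.079 -0.043  0.002  0.005  0.001]
joint_torque [ 3.0000e-03 -6.0182e+01  6.8400e-01 -3.0009e+01  1.4000e-02  6.0000e-03
 -0.0000e+00]
tool_pos [ 209.869 -588.216  230.485]
orientation [[ 0.336 -0.001  0.942]
 [-0.942  0.001  0.336]
 [-0.002 -1.    -0.   ]]
contact_force [-0.567  0.389 -0.024]
ft_torque [ 0.021 -0.007  0.016]
finger_gap 85.236
```

View pics/scene0.png

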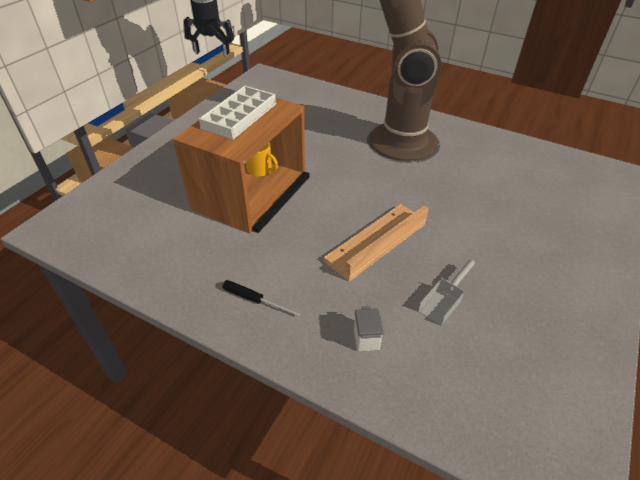

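View pics/top0.png

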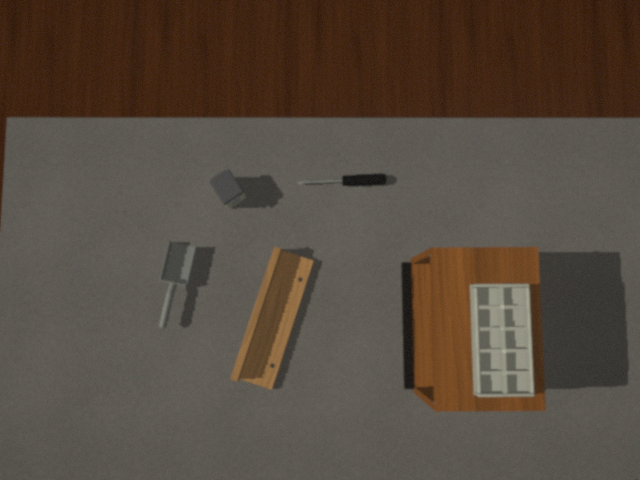

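```bash
python3 - <<'E'
from h import *
a=cv2.imread('pics/top0.png')
cv2.imwrite('pics/z1.png',cv2.resize(a[240:400,220:320],None,fx=3.7,fy=3.7,interpolation=cv2.INTER_CUBIC))
cv2.imwrite('pics/z2.png',cv2.resize(a[240:415,395:550],None,fx=3.4,fy=3.4,interpolation=cv2.INTER_CUBIC))
b=cv2.imread('pics/scene0.png')
cv2.imwrite('pics/z3.png',cv2.resize(b[160:290,240:440],None,fx=4,fy=4,interpolation=cv2.INTER_CUBIC))
for r in (280,300,320,340,360,380): print(r,a[r,398:420].sum(1)//3)
for col in (406,408,410): print(col,a[256:270,col].sum(1)//3,a[380:396,col].sum(1)//3)
E
```

```text
280 [88 92 85 66 44 29 26 25 28 20 30 23 29 37 47 63 69 75 76 75 71 73]
300 [90 88 88 77 51 31 25 29 18 26 31 25 23 31 49 64 70 73 76 81 76 71]
320 [91 90 88 81 63 42 25 25 27 32 30 19 26 29 37 46 56 70 76 71 81 78]
340 [90 93 90 95 77 52 32 29 29 25 29 29 31 19 34 44 57 66 75 73 74 79]
360 [89 92 90 93 81 61 38 30 26 27 24 31 26 22 29 36 53 70 74 76 75 77]
380 [90 92 89 92 86 70 47 27 28 25 23 19 27 23 26 30 53 68 72 74 75 76]
406 [87 88 87 91 89 80 57 35 23 24 28 28 25 27] [28 28 25 29 25 19 26 33 48 70 84 87 91 88 88 88]
408 [90 89 89 92 89 82 57 40 27 25 25 28 28 27] [23 30 25 25 24 27 27 29 44 70 87 89 89 89 91 89]
410 [92 88 87 81 81 76 57 40 34 33 34 34 32 32] [27 25 30 25 28 23 29 30 45 69 84 88 85 87 89 86]
```

View pics/z1.png

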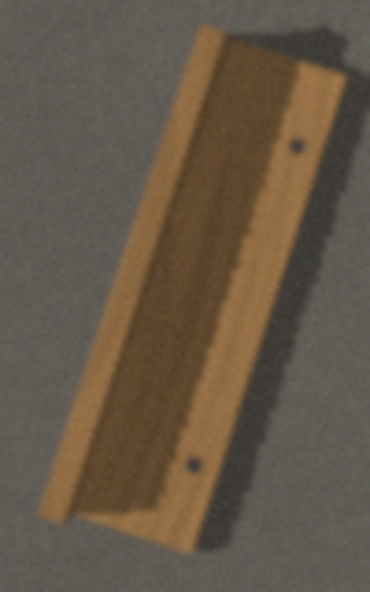

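View pics/z2.png

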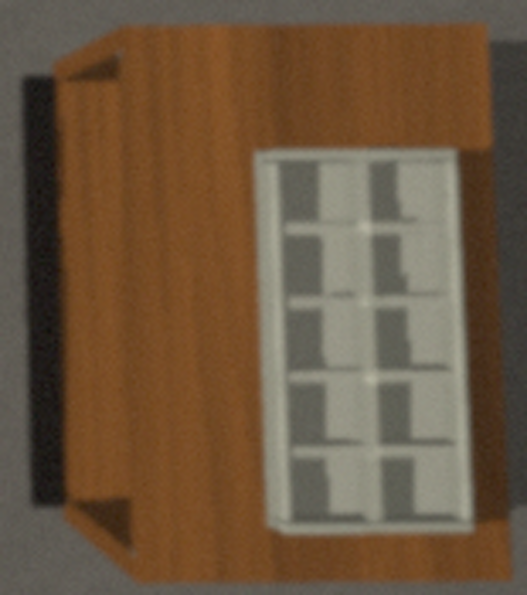

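View pics/z3.png

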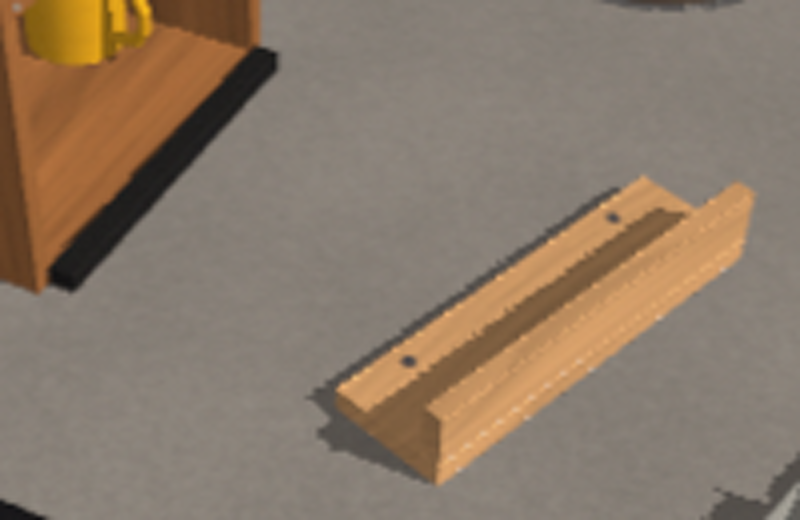

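```bash
cat > meas.py <<'E'
from h import *
def edging(c):
    g=c['frame'].astype(float).mean(2)
    rows=np.arange(270,382); pts=[]
    for r in rows:
        v=g[r,396:410]; i=np.argmax(v<58); pts.append((396+i-1+(v[i-1]-58)/(v[i-1]-v[i]),r))
    P=ray(c,pts,2.); 
    k=np.polyfit(P[:,0],P[:,1],1); 
    res=P[:,1]-np.polyval(k,P[:,0]); ok=abs(res)<2; k=np.polyfit(P[ok,0],P[ok,1],1)
    # ends
    e=[]
    for col in (405,406,407,408,409):
        v=g[250:275,col]; i=np.argmax(v<58); t=250+i-1+(v[i-1]-58)/(v[i-1]-v[i])
        v=g[378:400,col]; i=np.argmax(v>58); b=378+i-1+(58-v[i-1])/(v[i]-v[i-1]); e.append((t,b))
    t,b=np.median(e,0)
    return k,res.std(),ray(c,[(407,t)],12)[0],ray(c,[(407,b)],12)[0]
def ledge(c,box):
    x0,y0,x1,y1=box
    f=c['frame'][y0:y1,x0:x1].astype(float); m=((f[...,0]-f[...,2])>25).astype(np.uint8)
    m=cv2.morphologyEx(m,cv2.MORPH_OPEN,np.ones((3,3),np.uint8))
    cs,_=cv2.findContours(m,cv2.RETR_EXTERNAL,cv2.CHAIN_APPROX_NONE)
    k=max(cs,key=cv2.contourArea).reshape(-1,2)+[x0,y0]; return k
E
python3 - <<'E'
from meas import *
c=dict(np.load('pics/top0.npz'))
k,s,t,b=edging(c); print('edging line',k,s,t,b, 'ang',np.degrees(np.arctan(k[0])))
k=ledge(c,(220,235,330,400))
h=cv2.approxPolyDP(k.astype(np.float32),4,True).reshape(-1,2); print(h)
print(cv2.minAreaRect(k.astype(np.float32)))
for z in(18,60): print(z,np.round(ray(c,h,z),1))
E
```

```text
edging line [ 8.77105944e-03 -1.76359456e+02] 0.19573524023077898 [ 608.34293412 -182.95854873   12.        ] [ 328.05278953 -179.1462039    12.        ] ang 0.5025318011543635
[[276. 246.]
 [231. 380.]
 [273. 387.]
 [313. 263.]]
((272.0999755859375, 319.20001220703125), (44.588111877441406, 141.3538055419922), 18.434947967529297)
18 [[643.3 112.8  18. ]
 [345.8 209.2  18. ]
 [331.  116.4  18. ]
 [605.   29.2  18. ]]
60 [[638.6 109.6  60. ]
 [351.1 202.9  60. ]
 [336.8 113.2  60. ]
 [601.6  28.8  60. ]]
```

```bash
cat >> meas.py <<'E'
def railpose(c,box):
    """outer rail top edge (left silhouette, z=60) + ends, subpixel on R-B"""
    f=c['frame'].astype(float); d=cv2.GaussianBlur(f[...,0]-f[...,2],(0,0),.6)
    k=ledge(c,box); h=cv2.approxPolyDP(k.astype(np.float32),4,True).reshape(-1,2)
    pts=[]
    for r in range(box[1],box[3]):
        row=k[k[:,1]==r]
        if len(row)==0: continue
        x=row[:,0].min(); 
        for xx in range(x+2,x-4,-1):
            if d[r,xx]>=35>d[r,xx-1]:
                pts.append((xx-1+(35-d[r,xx-1])/(d[r,xx]-d[r,xx-1]),r)); break
    P=ray(c,pts,60.)
    l=cv2.fitLine(P[:,:2].astype(np.float32),cv2.DIST_HUBER,0,.5,.01).ravel()
    return l,P,h
E
python3 - <<'E'
from meas import *
c=dict(np.load('pics/top0.npz'))
l,P,h=railpose(c,(220,235,330,400))
v=l[:2]*(-1 if l[0]>0 else 1); n=np.array([-v[1],v[0]])
r=(P[:,:2]-l[2:])@n; ok=abs(r)<1.5; s=(P[ok,:2]-l[2:])@v
print('ang',np.degrees(np.arctan2(v[1],v[0])),'rms',r[ok].std(),'ends',s.min(),s.max(),s.max()-s.min())
mid=l[2:]+v*(s.min()+s.max())/2; rail=mid+8*n
print('mid outer',mid,'rail mid',rail)
s=dict(ctrl.sense()); 
print(s['clock'],s['tool_pos'])
E
```

```text
ang 162.21841 rms 0.1754787068064729 ends -166.2938956571396 128.83705755278368 295.1309532099233
mid outer [496.08323022 161.33614675] rail mid [493.64011689 153.71832554]
0.1 [ 209.86896199 -588.21570786  230.48482623]
```

Request:
drive_tool(
  moves=[
    [[0,-0.8,0],[0,7.5,0]],
    [[0,-0.8,0],[0,7.5,0]],
    [[0,-0.8,0],[0,7.5,0]],
    [[0,-0.8,0],[0,7.5,0]],
    [[0,-0.8,0],[0,7.5,0]],
  ],
  hand=100,
  squeeze=60,
)

```text
clock: 0.6
tool_pos: [209.9, -588.3, 351.8]
orientation: [[-0.312, -0.0, 0.95], [-0.95, 0.001, -0.312], [-0.001, -1.0, -0.001]]
contact_force: [-0.2, -0.2, -0.4]
finger_gap: 85.7
```

```bash
python3 - <<'E'
from meas import *
c=dict(np.load('pics/top0.npz')); f=c['frame'].astype(float)
for r in (260,300,350): print(r,[ (x,int(f[r,x,0]-f[r,x,2]),int(f[r,x].mean())) for x in range(232,320) if x%1==0 and (abs(x-(276-(r-246)*45/134))<7)])
l,P,h=railpose(c,(220,235,330,400)); print(l,P[::15],proj(c,P[::15]))
E
```

```text
260 [(265, 10, 92), (266, 10, 91), (267, 11, 94), (268, 20, 98), (269, 42, 102), (270, 66, 105), (271, 76, 108), (272, 81, 106), (273, 76, 108), (274, 74, 105), (275, 73, 99), (276, 69, 95), (277, 54, 75), (278, 47, 61)]
300 [(251, 12, 87), (252, 12, 86), (253, 9, 89), (254, 13, 88), (255, 27, 96), (256, 51, 101), (257, 69, 104), (258, 73, 104), (259, 70, 102), (260, 71, 100), (261, 74, 100), (262, 72, 95), (263, 62, 89), (264, 51, 73)]
350 [(235, 7, 90), (236, 10, 89), (237, 10, 92), (238, 21, 94), (239, 41, 101), (240, 69, 108), (241, 77, 109), (242, 79, 111), (243, 79, 109), (244, 79, 106), (245, 79, 107), (246, 72, 101), (247, 57, 86), (248, 49, 68)]
[ 9.5222765e-01 -3.0538917e-01  4.7824951e+02  1.6705560e+02] [[636.41347709 115.69230656  60.        ]
 [603.57560188 126.84371469  60.        ]
 [570.91026632 136.94830423  60.        ]
 [538.41226364 147.63833114  60.        ]
 [506.08199865 158.20251838  60.        ]
 [473.91874295 168.46909737  60.        ]
 [441.92053386 178.68931246  60.        ]
 [410.08500199 189.18612084  60.        ]
 [378.41430532 198.95876636  60.        ]
 [347.06143537 166.97806941  60.        ]] [[273.21912898 247.        ]
 [267.94314944 262.        ]
 [263.12286767 277.        ]
 [258.00801555 292.        ]
 [252.92591636 307.        ]
 [247.95675618 322.        ]
 [242.98465191 337.        ]
 [237.85908745 352.        ]
 [233.0471912  367.        ]
 [247.79500059 382.        ]]
```

Request:
drive_tool(
  moves=[
    [[-1,0,0.05],[0,0,0]],
    [[-1,0,0.05],[0,0,0]],
    [[-1,0,0.05],[0,0,0]],
    [[-1,0,0.05],[0,0,0]],
    [[-1,0,0.05],[0,0,0]],
  ],
)

```text
clock: 1.1
tool_pos: [263.4, -446.8, 350.9]
orientation: [[-0.307, -0.0, 0.952], [-0.952, 0.0, -0.307], [-0.0, -1.0, -0.001]]
contact_force: [-0.9, -0.4, 0.6]
finger_gap: 85.7
```

Request:
drive_tool(
  moves=[
    [[-1,0,0.05],[0,0,0]],
    [[-1,0,0.05],[0,0,0]],
    [[-1,0,0.05],[0,0,0]],
    [[-1,0,0.05],[0,0,0]],
    [[-1,0,0.05],[0,0,0]],
  ],
)

```text
clock: 1.6
tool_pos: [316.5, -306.3, 351.1]
orientation: [[-0.307, -0.0, 0.952], [-0.952, 0.0, -0.307], [-0.0, -1.0, -0.0]]
contact_force: [-0.1, -1.2, -0.1]
finger_gap: 85.7
```

Request:
drive_tool(
  moves=[
    [[-1,0,0.05],[0,0,0]],
    [[-1,0,0.05],[0,0,0]],
    [[-1,0,0.05],[0,0,0]],
    [[-1,0,0.05],[0,0,0]],
    [[-1,0,0.05],[0,0,0]],
  ],
)

```text
clock: 2.1
tool_pos: [369.5, -166.0, 351.1]
orientation: [[-0.307, -0.0, 0.952], [-0.952, -0.0, -0.307], [0.0, -1.0, -0.0]]
contact_force: [0.8, 0.2, -0.2]
finger_gap: 85.4
```

Request:
drive_tool(
  moves=[
    [[-1,0,0.05],[0,0,0]],
    [[-1,0,0.05],[0,0,0]],
    [[-1,0,0.05],[0,0,0]],
    [[-1,0,0.05],[0,0,0]],
    [[-1,0,0.05],[0,0,0]],
  ],
)

```text
clock: 2.6
tool_pos: [422.7, -25.6, 351.1]
orientation: [[-0.307, -0.0, 0.952], [-0.952, -0.0, -0.307], [0.0, -1.0, -0.0]]
contact_force: [0.6, -0.1, -0.7]
finger_gap: 85.1
```

Request:
drive_tool(
  moves=[
    [[-1,0,0.05],[0,0,0]],
    [[-1,0,0.05],[0,0,0]],
    [[-1,0,0.05],[0,0,0]],
    [[-1,0,0.05],[0,0,0]],
    [[-1,0,0.05],[0,0,0]],
  ],
)

```text
clock: 3.1
tool_pos: [475.9, 114.7, 351.0]
orientation: [[-0.307, -0.0, 0.952], [-0.952, -0.0, -0.307], [0.0, -1.0, -0.0]]
contact_force: [0.7, -0.3, -0.6]
finger_gap: 85.5
```

Request:
drive_tool(
  moves=[
    [[-1,0,0.15],[0,0,0]],
    [[-0.3,1,0],[0,0,0]],
    [[0,1,0],[0,0,0]],
    [[0,1,0],[0,0,0]],
    [[0,1,0],[0,0,0]],
  ],
)

```text
clock: 3.6
tool_pos: [491.7, 149.4, 229.8]
orientation: [[-0.306, -0.001, 0.952], [-0.952, -0.0, -0.306], [0.0, -1.0, -0.0]]
contact_force: [0.6, 0.2, -0.4]
finger_gap: 85.4
```

Request:
drive_tool(
  moves=[
    [[0,1,0],[0,0,0]],
    [[0,1,0],[0,0,0]],
    [[0,1,0],[0,0,0]],
    [[0,0.3,0],[0,0,0]],
    [[0,0,0],[0,0,0]],
  ],
)

```text
clock: 4.1
tool_pos: [491.1, 149.2, 131.2]
orientation: [[-0.306, -0.003, 0.952], [-0.952, -0.001, -0.306], [0.001, -1.0, -0.003]]
contact_force: [-1.0, -0.2, 0.3]
finger_gap: 85.8
```

```bash
python3 - <<'E'
from h import *
snap('scene','s1');snap('top','t1'); a=cv2.imread('pics/s1.png'); cv2.imwrite('pics/s1z.png',cv2.resize(a[100:300,280:460],None,fx=3,fy=3))
print(ctrl.sense()['tool_pos'])
E
```

```text
[492.61672454 149.82218953 133.31404278]
```

View pics/s1z.png

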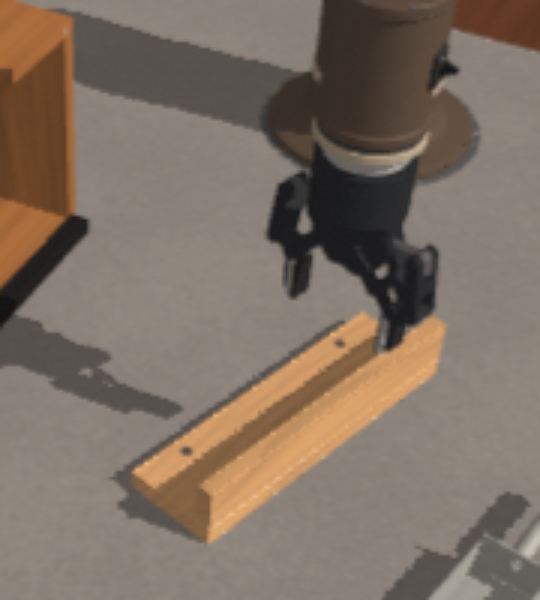

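Request:
drive_tool(
  moves=[
    [[-0.12,1,0],[0,0,0]],
    [[0,1,0],[0,0,0]],
    [[0,1,0],[0,0,0]],
    [[0,0.5,0],[0,0,0]],
    [[0,0,0],[0,0,0]],
  ],
)

```text
clock: 4.7
tool_pos: [492.8, 152.7, 26.7]
orientation: [[-0.307, -0.001, 0.952], [-0.952, -0.001, -0.307], [0.001, -1.0, -0.001]]
contact_force: [0.7, 0.0, 0.6]
finger_gap: 85.6
```

Request:
drive_tool(
  moves=[
    [[0,0.1,0],[0,0,0]],
    [[0,0,0],[0,0,0]],
    [[0,0,0],[0,0,0]],
    [[0,0,0],[0,0,0]],
    [[0,0,0],[0,0,0]],
  ],
  hand=0,
  squeeze=70,
)

```text
clock: 5.2
tool_pos: [493.3, 152.2, 25.0]
orientation: [[-0.307, 0.0, 0.952], [-0.952, -0.001, -0.307], [0.001, -1.0, 0.001]]
contact_force: [-1.0, 0.6, 4.6]
finger_gap: 15.2
```

Request:
drive_tool(
  moves=[
    [[0,0,0],[0,0,0]],
    [[0,0,0],[0,0,0]],
    [[0,0,0],[0,0,0]],
    [[0,0,0],[0,0,0]],
    [[0,0,0],[0,0,0]],
  ],
)

```text
clock: 5.7
tool_pos: [493.3, 152.3, 25.0]
orientation: [[-0.307, 0.001, 0.952], [-0.952, -0.001, -0.307], [0.001, -1.0, 0.001]]
contact_force: [-2.5, -3.0, 6.1]
finger_gap: 15.1
```

```bash
python3 - <<'E'
from h import *
a=snap('scene','s2');snap('top','t2'); 
for n,b in(('s2',(160,300,310,440)),('t2',(235,400,215,330))):
    i=cv2.imread(f'pics/{n}.png')[b[0]:b[1],b[2]:b[3]]; cv2.imwrite(f'pics/{n}z.png',cv2.resize(i,None,fx=3.5,fy=3.5,interpolation=cv2.INTER_CUBIC))
s=ctrl.sense();print(s['tool_pos'],s['contact_force'])
E
```

```text
[493.29012427 152.27111714  24.96433587] [-2.25364373 -3.69083791  5.89207118]
```

View pics/s2z.png

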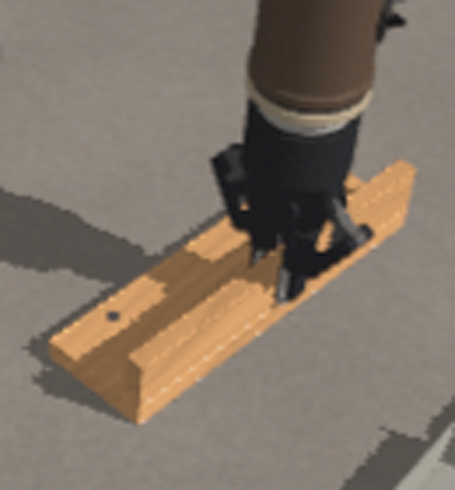

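View pics/t2z.png

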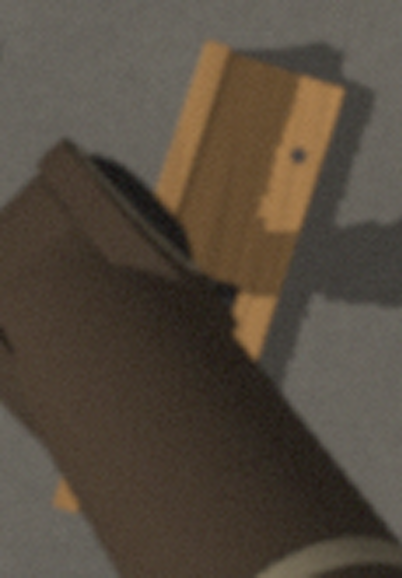

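```bash
python3 - <<'E'
from h import *
S=dict(np.load('pics/s2.npz'));T=dict(np.load('pics/t2.npz'));T0=dict(np.load('pics/top0.npz'))
a=np.radians(162.1); v=np.array([np.cos(a),np.sin(a)]); n=np.array([-v[1],v[0]]); t=np.array([493.3,152.3])
def o(l,c,uv,z):
    P=ray(c,uv,z)[0][:2]-t; print(l,np.round([P@v,P@n],1))
f=lambda x,y,ox,oy,s=3.5:((x+.5)/s-.5+ox,(y+.5)/s-.5+oy)
o('S near bottom outer z0 (150,-8)',S,f(139,424,310,160),0)
o('S near top outer z60',S,f(142,369,310,160),60)
o('S near top inner z60',S,f(128,357,310,160),60)
o('S far top outer z60 ',S,f(413,166,310,160),60)
o('S far bottom outer z0 ',S,f(408,214,310,160),0)
o('T far top outer',T,f(205,40,215,235),60)
o('T far board front z18',T,f(345,90,215,235),18)
o('T0 far top outer',T0,f(202,24,220,240,3.7),60)
o('T0 near top outer',T0,f(38,516,220,240,3.7),60)
o('T0 far board front',T0,f(347,74,220,240,3.7),18)
o('T0 near board front',T0,f(192,552,220,240,3.7),18)
E
```

```text
S near bottom outer z0 (150,-8) [-147.7   -6.6]
S near top outer z60 [-150.4   -7.6]
S near top inner z60 [-149.5    6.4]
S far top outer z60  [149.8  -4. ]
S far bottom outer z0  [163.6  -1.3]
T far top outer [-149.4   -9.8]
T far board front z18 [-150.    81.4]
T0 far top outer [-149.9   -7.7]
T0 near top outer [149.8  -7.2]
T0 far board front [-151.6   81.4]
T0 near board front [148.2  82.2]
```

Request:
drive_tool(
  moves=[
    [[0,-0.02,0],[0,-2.4,0]],
    [[0,0,0],[0,-4,0]],
    [[0,0,0],[0,-4,0]],
    [[0,0,0],[0,-4,0]],
    [[0,0,0],[0,-4,0]],
  ],
)

```text
clock: 6.3
tool_pos: [493.2, 152.8, 25.0]
orientation: [[0.011, 0.0, 1.0], [-1.0, 0.0, 0.011], [-0.0, -1.0, 0.0]]
contact_force: [-0.4, 0.6, -2.2]
finger_gap: 15.0
```

Request:
drive_tool(
  moves=[
    [[0.3,0,0],[0,0,0]],
    [[0.5,0,0],[0,0,0]],
    [[0.5,0,0],[0,0,0]],
    [[0.5,0,0],[0,0,0]],
    [[0.5,0,0],[0,0,0]],
  ],
)

```text
clock: 6.8
tool_pos: [493.8, 82.3, 25.0]
orientation: [[0.008, 0.0, 1.0], [-1.0, -0.0, 0.008], [0.0, -1.0, 0.0]]
contact_force: [1.2, 4.3, -1.5]
finger_gap: 14.9
```

Request:
drive_tool(
  moves=[
    [[0.5,0,-0.09],[0,0,0]],
    [[0.5,0,-0.09],[0,0,0]],
    [[0.5,0,-0.09],[0,0,0]],
    [[0.5,0,-0.09],[0,0,0]],
    [[0.5,0,-0.09],[0,0,0]],
  ],
)

```text
clock: 7.3
tool_pos: [480.7, 7.0, 25.0]
orientation: [[0.008, 0.0, 1.0], [-1.0, -0.0, 0.008], [0.0, -1.0, 0.0]]
contact_force: [1.1, 3.8, -1.7]
finger_gap: 15.3
```

Request:
drive_tool(
  moves=[
    [[0.5,0,-0.1],[0,0,0]],
    [[0.5,0,-0.1],[0,0,0]],
    [[0.5,0,-0.1],[0,0,0]],
    [[0.3,0,-0.1],[0,0,0]],
    [[0.2,0,-0.06],[0,0,0]],
  ],
)

```text
clock: 7.8
tool_pos: [467.4, -52.8, 25.0]
orientation: [[0.007, 0.0, 1.0], [-1.0, -0.0, 0.007], [0.0, -1.0, 0.0]]
contact_force: [1.2, 2.2, -2.5]
finger_gap: 15.1
```

```bash
python3 - <<'E'
from h import *
a=snap('scene','s3');snap('top','t3'); 
for n,b in(('s3',(130,270,210,370)),('t3',(235,400,315,480))):
    i=cv2.imread(f'pics/{n}.png')[b[0]:b[1],b[2]:b[3]]; cv2.imwrite(f'pics/{n}z.png',cv2.resize(i,None,fx=3.5,fy=3.5,interpolation=cv2.INTER_CUBIC))
s=ctrl.sense();print(s['tool_pos'],s['contact_force'],s['ft_torque'],s['orientation'])
E
```

```text
[467.14409352 -53.22321503  24.98179255] [-0.77145837 -3.59057175  1.72995374] [-0.58900487 -0.0014693   0.00658133] [[ 7.54045246e-03 -8.01617014e-04  9.99971249e-01]
 [-9.99970177e-01 -1.67535161e-03  7.53910135e-03]
 [ 1.66925997e-03 -9.99998275e-01 -8.14226017e-04]]
```

View pics/s3z.png

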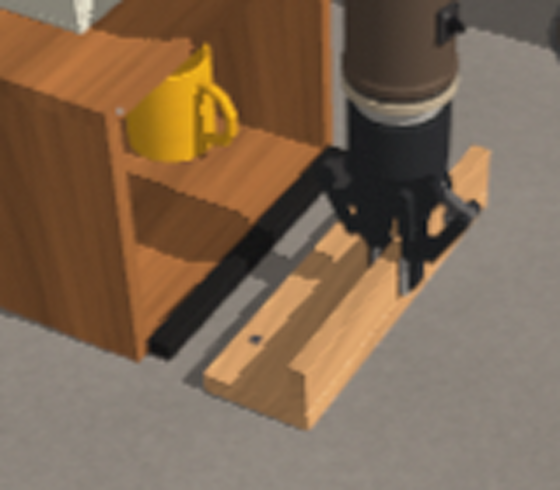

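View pics/t3z.png

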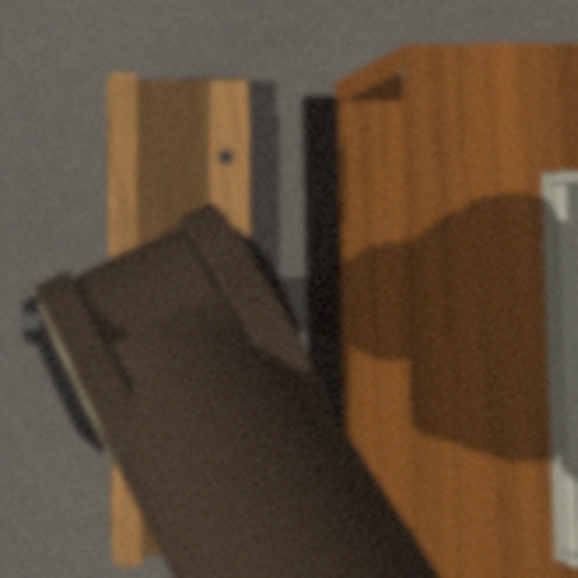

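```bash
python3 - <<'E'
from meas import *
T=dict(np.load('pics/t3.npz'));S=dict(np.load('pics/s3.npz'))
f=lambda x,y,ox,oy,s=3.5:((x+.5)/s-.5+ox,(y+.5)/s-.5+oy)
for l,c,uv,z in(('T rail far',T,f(107,72,315,235),60),('T rail near',T,f(112,566,315,235),60),('T board far',T,f(250,80,315,235),18),
  ('T edging far z19',T,f(304,97,315,235),12),('S rail near base outer',S,f(308,429,210,130),0),('S board front corner z18',S,f(204,379,210,130),18),('S edging near bottom',S,f(166,357,210,130),2),('S edging top front corner',S,f(168,347,210,130),19)):
    print(l,np.round(ray(c,uv,z)[0],1))
g=T['frame'].astype(float); d=g[...,0]-g[...,2]
def fit(rows,x0,x1,val,thr,z,up):
    p=[]
    for r in rows:
        v=val[r,x0:x1]; i=np.argmax(v>thr if up else v<thr); p.append((x0+i-1+(thr-v[i-1])/(v[i]-v[i-1]),r))
    P=ray(T,p,z); k=np.polyfit(P[:,0],P[:,1],1); return k,(P[:,1]-np.polyval(k,P[:,0])).std()
print('rail',fit(list(range(260,300))+list(range(375,392)),338,355,d,41,60,True))
print('rail upper',fit(range(260,300),338,355,d,41,60,True))
print('edging',fit(range(268,325),394,410,g.mean(2),58,2,False))
E
```

```text
T rail far [618.8 -41.2  60. ]
T rail near [317.9 -43.4  60. ]
T board far [ 617.8 -135.1   18. ]
T edging far z19 [ 607.4 -170.5   12. ]
S rail near base outer [614.5 -45.5   0. ]
S board front corner z18 [ 622.6 -129.5   18. ]
S edging near bottom [ 603.6 -177.6    2. ]
S edging top front corner [ 607.8 -171.3   19. ]
rail (array([ 7.84135102e-03, -4.50407934e+01]), np.float64(0.19034899869293417))
rail upper (array([ 5.57290607e-03, -4.37513036e+01]), np.float64(0.2053574115195508))
edging (array([  -0.11096795, -109.68563156]), np.float64(4.552700795686668))
```

Request:
drive_tool(
  moves=[
    [[0.25,0,0],[0,0,0]],
    [[0.2,0,0],[0,0,0]],
    [[0.15,0,0],[0,0,0]],
    [[0.1,0,0],[0,0,0]],
    [[0.1,0,0],[0,0,0]],
  ],
)

```text
clock: 8.4
tool_pos: [468.2, -74.8, 25.0]
orientation: [[0.01, 0.0, 1.0], [-1.0, 0.001, 0.01], [-0.001, -1.0, 0.0]]
contact_force: [-0.3, 6.0, 0.9]
finger_gap: 15.2
```

Request:
drive_tool(
  moves=[
    [[0.06,0,0],[0,0,0]],
    [[0.06,0,0],[0,0,0]],
    [[0.06,0,0],[0,0,0]],
    [[0.06,0,0],[0,0,0]],
    [[0.06,0,0],[0,0,0]],
  ],
)

```text
clock: 8.9
tool_pos: [468.3, -83.7, 25.0]
orientation: [[0.01, 0.0, 1.0], [-1.0, 0.001, 0.01], [-0.001, -1.0, 0.0]]
contact_force: [0.1, 5.9, 1.7]
finger_gap: 15.2
```

Request:
drive_tool(
  moves=[
    [[0.03,0,0],[0,0,0]],
    [[0.03,0,0],[0,0,0]],
    [[0.03,0,0],[0,0,0]],
  ],
)

```text
clock: 9.2
tool_pos: [468.3, -86.3, 25.0]
orientation: [[0.01, 0.0, 1.0], [-1.0, 0.001, 0.01], [-0.001, -1.0, 0.0]]
contact_force: [-0.3, 5.2, 1.1]
finger_gap: 15.5
```

Request:
drive_tool(
  moves=[
    [[0.03,0,0],[0,0,0]],
    [[0.03,0,0],[0,0,0]],
  ],
)

```text
clock: 9.4
tool_pos: [468.3, -88.1, 24.9]
orientation: [[0.01, 0.0, 1.0], [-1.0, 0.001, 0.01], [-0.001, -1.0, 0.0]]
contact_force: [-0.1, 6.4, 2.1]
finger_gap: 15.2
```

Request:
drive_tool(
  moves=[
    [[0.03,0,0],[0,0,0]],
    [[0.03,0,0],[0,0,0]],
  ],
)

```text
clock: 9.6
tool_pos: [468.4, -89.9, 25.0]
orientation: [[0.01, 0.0, 1.0], [-1.0, 0.001, 0.01], [-0.001, -1.0, 0.0]]
contact_force: [0.2, 6.2, 1.5]
finger_gap: 15.3
```

Request:
drive_tool(
  moves=[
    [[0.03,0,0],[0,0,0]],
    [[0.03,0,0],[0,0,0]],
  ],
)

```text
clock: 9.8
tool_pos: [468.5, -91.4, 25.0]
orientation: [[0.01, 0.001, 1.0], [-1.0, 0.001, 0.01], [-0.001, -1.0, 0.001]]
contact_force: [0.1, 7.1, 0.9]
finger_gap: 15.2
```

Request:
drive_tool(
  moves=[
    [[0.03,0,0],[0,0,0]],
    [[0.03,0,0],[0,0,0]],
  ],
)

```text
clock: 10.0
tool_pos: [468.6, -92.8, 25.0]
orientation: [[0.01, 0.001, 1.0], [-1.0, 0.002, 0.01], [-0.002, -1.0, 0.001]]
contact_force: [1.0, 8.7, 0.1]
finger_gap: 15.3
```

Request:
drive_tool(
  moves=[
    [[0.03,0,0],[0,0,0]],
    [[0.03,0,0],[0,0,0]],
  ],
)

```text
clock: 10.2
tool_pos: [468.6, -94.1, 25.0]
orientation: [[0.011, 0.001, 1.0], [-1.0, 0.002, 0.011], [-0.002, -1.0, 0.001]]
contact_force: [0.6, 10.6, 0.5]
finger_gap: 15.3
```

Request:
drive_tool(
  moves=[
    [[0.03,0,0],[0,0,0]],
    [[0.03,0,0],[0,0,0]],
    [[0.03,0,0],[0,0,0]],
  ],
)

```text
clock: 10.5
tool_pos: [468.6, -95.9, 24.9]
orientation: [[0.011, 0.001, 1.0], [-1.0, 0.003, 0.011], [-0.003, -1.0, 0.001]]
contact_force: [-0.1, 14.6, 0.9]
finger_gap: 15.0
```

Request:
drive_tool(
  moves=[
    [[0.03,0,0],[0,0,0]],
    [[0.03,0,0],[0,0,0]],
    [[0,0,0],[0,0,0]],
    [[0,0,0],[0,0,0]],
  ],
)

```text
clock: 10.9
tool_pos: [468.6, -97.2, 24.9]
orientation: [[0.012, 0.001, 1.0], [-1.0, 0.004, 0.012], [-0.004, -1.0, 0.001]]
contact_force: [-0.2, 14.6, 1.7]
finger_gap: 14.9
```

Request:
drive_tool(
  moves=[
    [[0.03,0,0],[0,0,0]],
    [[0.03,0,0],[0,0,0]],
    [[0,0,0],[0,0,0]],
    [[0,0,0],[0,0,0]],
  ],
)

```text
clock: 11.3
tool_pos: [468.6, -98.3, 25.0]
orientation: [[0.012, 0.001, 1.0], [-1.0, 0.004, 0.012], [-0.004, -1.0, 0.001]]
contact_force: [0.3, 16.5, 1.7]
finger_gap: 15.1
```

```bash
python3 - <<'E'
from h import *
a=snap('scene','s4');snap('top','t4'); 
for n,b in(('s4',(130,260,210,370)),('t4',(235,400,335,500))):
    i=cv2.imread(f'pics/{n}.png')[b[0]:b[1],b[2]:b[3]]; cv2.imwrite(f'pics/{n}z.png',cv2.resize(i,None,fx=3.5,fy=3.5,interpolation=cv2.INTER_CUBIC))
s=ctrl.sense();print(s['clock'],s['tool_pos'],s['contact_force'],s['ft_torque'],s['orientation'])
E
```

```text
11.4 [468.64509893 -98.33207752  24.97639588] [ 0.1422098  16.00780284  2.24554074] [ 3.30649993  0.1094483  -0.30304031] [[ 1.23471075e-02  7.49210094e-04  9.99923491e-01]
 [-9.99914322e-01  4.35665729e-03  1.23437300e-02]
 [-4.34707592e-03 -9.99990229e-01  8.02938019e-04]]
```

View pics/s4z.png

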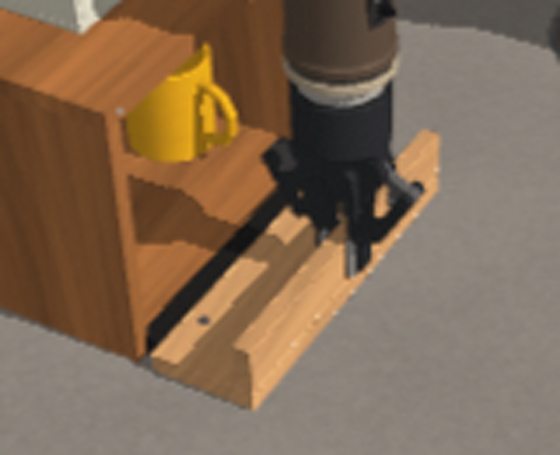

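View pics/t4z.png

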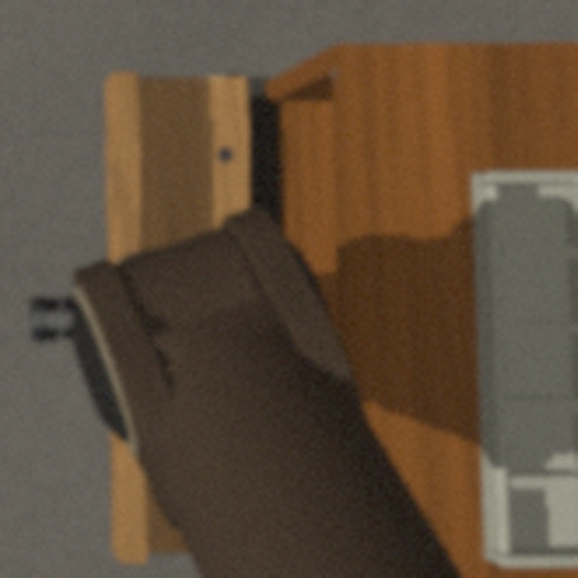

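Request:
drive_tool(
  moves=[
    [[0,0,0],[0,0,0]],
    [[0,0,0],[0,0,0]],
    [[0,0,0],[0,0,0]],
    [[0,0,0],[0,0,0]],
    [[0,0,0],[0,0,0]],
  ],
)

```text
clock: 11.9
tool_pos: [468.6, -98.4, 25.0]
orientation: [[0.012, 0.001, 1.0], [-1.0, 0.004, 0.012], [-0.004, -1.0, 0.001]]
contact_force: [0.4, 15.5, 2.0]
finger_gap: 15.1
```

Request:
drive_tool(
  moves=[
    [[0,0,0],[0,0,0]],
    [[0,0,0],[0,0,0]],
    [[0,0,0],[0,0,0]],
    [[0,0,0],[0,0,0]],
    [[0,0,0],[0,0,0]],
  ],
)

```text
clock: 12.4
tool_pos: [468.7, -98.3, 25.0]
orientation: [[0.012, 0.001, 1.0], [-1.0, 0.004, 0.012], [-0.004, -1.0, 0.001]]
contact_force: [0.2, 15.9, 3.2]
finger_gap: 15.6
```

```bash
python3 - <<'E'
from meas import *
T=snap('top','t5');S=snap('scene','s5')
f=lambda x,y,ox,oy,s=3.5:((x+.5)/s-.5+ox,(y+.5)/s-.5+oy)
for l,c,uv,z in(('T rail far',T,f(105,71,335,235),60),('T rail near',T,f(112,564,335,235),60),('T board front far',T,f(250,78,335,235),18),('S rail near base outer',S,f(254,409,210,130),0),('S board corner z18',S,f(150,355,210,130),18)):
    print(l,np.round(ray(c,uv,z)[0],1))
g=T['frame'].astype(float); d=g[...,0]-g[...,2]
def fit(rows,x0,x1,z,thr,up):
    p=[]
    for r in rows:
        v=d[r,x0:x1]; i=np.argmax(v>thr if up else v<thr); p.append((x0+i-1+(thr-v[i-1])/(v[i]-v[i-1]),r))
    P=ray(T,p,z); k=np.polyfit(P[:,0],P[:,1],1); return k,(P[:,1]-np.polyval(k,P[:,0])).std(),np.polyval(k,468)
print('rail',fit(list(range(260,300))+list(range(375,392)),357,375,60,41,True))
print('board front',fit(range(264,292),402,414,18,41,False))
s=ctrl.sense();print(s['clock'],s['tool_pos'],s['contact_force'],s['joint_velocities'])
E
```

```text
T rail far [619.5 -83.4  60. ]
T rail near [319.3 -85.8  60. ]
T board front far [ 619.2 -180.1   18. ]
S rail near base outer [616.4 -90.9   0. ]
S board corner z18 [ 620.8 -178.8   18. ]
rail (array([ 1.04299484e-02, -8.88271991e+01]), np.float64(0.18168222452796423), np.float64(-83.94598329091905))
board front (array([-3.35106673e-03, -1.77848805e+02]), np.float64(0.23330650024386843), np.float64(-179.4171046723223))
12.5 [468.67608633 -98.36497149  24.99791292] [ 0.1892902  16.58636936  3.08491188] [ 0.0283543  -0.06037917 -0.01137256  0.00446415 -0.0828152   0.01788799
 -0.02189884]
```

Request:
drive_tool(
  moves=[
    [[0,0,0],[0,0,0]],
    [[0,0,0],[0,0,0]],
    [[0,0,0],[0,0,0]],
    [[0,0,0],[0,0,0]],
    [[0,0,0],[0,0,0]],
  ],
)

```text
clock: 13.0
tool_pos: [468.7, -98.4, 25.0]
orientation: [[0.012, 0.001, 1.0], [-1.0, 0.004, 0.012], [-0.004, -1.0, 0.001]]
contact_force: [-0.0, 16.0, 2.6]
finger_gap: 15.3
```

Request:
drive_tool(
  moves=[
    [[0,0,0],[0,0,0]],
    [[0,0,0],[0,0,0]],
    [[0,0,0],[0,0,0]],
    [[0,0,0],[0,0,0]],
    [[0,0,0],[0,0,0]],
  ],
)

```text
clock: 13.5
tool_pos: [468.6, -98.4, 25.0]
orientation: [[0.012, 0.001, 1.0], [-1.0, 0.004, 0.012], [-0.004, -1.0, 0.001]]
contact_force: [-0.4, 15.4, 2.0]
finger_gap: 15.3
```

Request:
drive_tool(
  moves=[
    [[0,0,0],[0,0,0]],
    [[0,0,0],[0,0,0]],
    [[0,0,0],[0,0,0]],
    [[0,0,0],[0,0,0]],
    [[0,0,0],[0,0,0]],
  ],
)

```text
clock: 14.0
tool_pos: [468.6, -98.3, 25.0]
orientation: [[0.012, 0.001, 1.0], [-1.0, 0.004, 0.012], [-0.004, -1.0, 0.001]]
contact_force: [1.0, 15.9, 2.5]
finger_gap: 15.0
```

Request:
drive_tool(
  moves=[
    [[0,0,0],[0,0,0]],
    [[0,0,0],[0,0,0]],
    [[0,0,0],[0,0,0]],
    [[0,0,0],[0,0,0]],
    [[0,0,0],[0,0,0]],
  ],
)

```text
clock: 14.5
tool_pos: [468.6, -98.3, 25.0]
orientation: [[0.012, 0.001, 1.0], [-1.0, 0.004, 0.012], [-0.004, -1.0, 0.001]]
contact_force: [-0.2, 16.1, 2.5]
finger_gap: 14.9
```

Request:
drive_tool(
  moves=[
    [[0,0,0],[0,0,0]],
    [[0,0,0],[0,0,0]],
    [[0,0,0],[0,0,0]],
    [[0,0,0],[0,0,0]],
    [[0,0,0],[0,0,0]],
  ],
)

```text
clock: 15.0
tool_pos: [468.6, -98.3, 25.0]
orientation: [[0.012, 0.001, 1.0], [-1.0, 0.004, 0.012], [-0.004, -1.0, 0.001]]
contact_force: [-0.6, 16.1, 2.5]
finger_gap: 14.9
```

Request:
drive_tool(
  moves=[
    [[0,0,0],[0,0,0]],
    [[0,0,0],[0,0,0]],
    [[0,0,0],[0,0,0]],
    [[0,0,0],[0,0,0]],
    [[0,0,0],[0,0,0]],
  ],
)

```text
clock: 15.5
tool_pos: [468.7, -98.3, 25.0]
orientation: [[0.012, 0.001, 1.0], [-1.0, 0.004, 0.012], [-0.004, -1.0, 0.001]]
contact_force: [-0.6, 16.5, 2.7]
finger_gap: 15.2
```

```bash
python3 -c "
from station import ctrl
print(ctrl.close_job())"
```

```text
the job is handed in; nothing more can be done
None
```

I gripped the ledge by the middle of its rail, turned it 18°, slid it flat along the table to the crate and pressed it into the rubber edging. I held it still for about 4 s, then handed the job in at about 15.5 s with the fingers still pressing.

**Last checks**
- **Press force:** the top camera put the ledge's front edge about 7.2 mm into the edging, which is about 10.8 N. The tool had moved about 7.3 mm past first contact, which gives 11 N.
- **Wrist force:** it held at about 16 N. This includes about 5–6 N of table friction, judged from the drag beforehand. The edging force therefore lies between about 10 and 16 N, within the 7–17 N limits.
- **Ends and squareness:** the ledge's ends were about 1 mm off the crate's. The rail fitted parallel to the edging within about 0.1°, though a fit on the short visible piece of the board's front edge gave about 0.7°. Both are inside the 2.3° limit.
- **Tilt and drift:** the tool tilted by about 0.25° while pressing. I judged the ledge flat from the pictures only, and its position did not drift during the hold.
- **Disagreement:** corner positions from the scene camera differed from the top camera by a few millimetres.
- **Other things:** the arm's path was kept clear of them. I did not measure the scoop, container, screwdriver or mug again at the end.

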